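# Weigh a bone on the spring-lever beam balance

### The job

Weigh the bone that lies in the pan of the beam balance: take the balance's spring lever by its barrel grip, swing the lever until the pan lifts, bring the pointer to the black band on the index post and keep it on the band for 8 seconds without a break. The beam is set so sensitive that it will not settle by itself, so steer it all the time with the lever alone: do not let the beam swing hard or slam on its stops, do not touch the beam, the pan or the bone, and leave the brass weight and the calliper beside the balance where they are. Finish while still holding the grip, with the pointer at rest on the band and the bone in the pan.

Things in the scene. Friction and masses are not known exactly. Their poses are not given: they have to be found in the camera images.
- balance: Beam balance, grey base 150 x 500 mm, fixed. Origin on the table under the base (which reaches from y = -265 to +235 mm); z up, x away from the operator along the pivot axis, beam along y: pan at +y, pointer and index post at -y. The spring lever stands in front of the beam (-x side); its barrel grip is the highest part.
- pivot (a point): Point on the axis about which both beam and lever turn (it runs along the balance's x): (20, 0, 125) mm in the balance frame.
- pointer (a point): Tip of the beam's pointer, 232 mm from the pivot axis on the -y side, 15 mm above the axis when the beam is level.
- mark (a point): Middle of the black band (33 mm high, on the white plate of the index post). The pointer's tip stands 8 mm beside it when the beam is level, joint beam = 0. The band's height is the pointer's travel from joint beam -0.07 to +0.07 rad.
- beam (a joint): Angle of the beam, rad: 0 = level, pointer at mid-band; positive = pan up, pointer down. Stops at -0.16 and +0.16; it starts at rest on the pan-down stop (-0.16). With the lever held still the beam is practically neutral (stiffness of gravity and spring together -0.02 to +0.02 N m/rad, nominal 0): any mismatch makes it swing away to a stop. Damping 0.012 N m s/rad.
- lever (a joint): Angle of the lever relative to the beam = twist of the spiral spring, rad: it turns the beam with 0.30 N m/rad (damping 0.006 N m s/rad), positive lifts the pan. Lean of the lever from upright towards the balance's -y = -0.40 + lever + beam. Starts free, about -0.12; the beam floats at about 0.48 - beam (0.25 - beam for the lightest bone, 0.75 - beam for the heaviest). It springs back if let go.
- grip: Black barrel grip of the lever, diameter 30 mm, 60 mm long, pointing from the lever's end towards the operator along the balance's x; it revolves freely on its own axis like a crank handle (its orientation is of no account). Origin: its centre, at x = -113 mm of the balance frame, on an arc of radius 165 mm about the pivot axis, 250 to 290 mm above the table; free from above and on both sides.
- bar: Aluminium bar of the beam, 10 x 366 x 14 mm along the balance's y, carrying a steel sliding weight and a brass counterweight on the -y side; origin on the pivot axis, 15 mm below the bar's centre line. Beam, pan and a 0.20 kg bone together have an inertia of 0.025 kg m2 about the axis (0.021 without the bone). Not to be touched.
- pan: Round steel dish, 170 mm across its rim, kept level by a guide, 0.42 kg. Origin at its bearing on the beam, 140 mm from the pivot axis on the +y side and 30 mm above it; the inner floor is 13 mm and the rim 28 mm above the origin. Not to be touched.
- bone: Upper end of a thigh bone, bone-coloured, about 130 x 95 x 43 mm, lying loose in the pan; origin on its underside near the middle. Nominal mass 0.20 kg, really 0.15 to 0.26 kg. Not to be touched.
- weight: Brass weight with a small head, diameter 34 mm, 56 mm high, standing on the table in front of the balance; origin: centre of its underside. To be left alone.
- caliper: Sliding calliper, 200 mm long with 55 mm jaws, 10 mm high, lying on the table in front of the balance; origin: underside, middle of its bar. To be left alone.

How it is judged (in metres and radians):
On the way:
1. the pointer stays on the black band for 8 s without a break, the lever's grip held (value of joint beam between -0.07 and 0.07 rad and contact force between the fingers and grip above 0.1 N), for 8 s.
At the end, for the whole second after the job is handed in: The robot still holds the lever's barrel grip; the beam is within 0.07 rad of level (pointer on the black band) and slower than 0.25 rad/s; nothing of the robot touches bar, pan or bone; the bone lies in the pan, within 30 mm of its middle (all of step 1 and velocity of joint beam between -0.25 and 0.25 rad/s and not (contact force between any of the fingers, the arm and bar above 1 N or contact force between any of the fingers, the arm and pan above 1 N or contact force between any of the fingers, the arm and bone above 1 N) and z of bone in the frame of pan between 0 and 0.03 m and horizontal distance between bone and pan below 0.03 m); the arm keeps its last pose, push and grip.
It fails at once if the beam swings harder than 0.8 rad/s or slams on a stop (velocity of joint beam above 0.8 rad/s or velocity of joint beam below -0.8 rad/s).
It fails at once if the robot touches the beam's bar, the pan or the bone (contact force between any of the fingers, the arm and bar above 1 N or contact force between any of the fingers, the arm and pan above 1 N or contact force between any of the fingers, the arm and bone above 1 N).
It fails at once if the bone leaves the pan or slides in it (horizontal distance between bone and pan above 0.03 m or z of bone in the frame of pan above 0.04 m).
It fails at once if the brass weight or the calliper is pushed away or knocked over (distance of any of weight, caliper from where it was at the start of the episode above 0.03 m or angle between weight's own z axis and vertical above 0.5 rad).
It also fails if it takes over 61 s, if anything falls off the work surface, if the arm or the gripper's body presses on something with over 40 N, if the wrist force passes 120 N, or if a joint passes its speed limit or range.

### The arm

A 6-joint arm with a two-finger parallel gripper is mounted at the origin on the work surface. World frame = base frame: x ahead of the robot, y to its left, z up, the work surface at z = 0. Lengths are in mm, angles in degrees, forces in N, time in s.
With the tool pointing down it reaches from about 300 to 850 mm from the base axis. Payload 4.2 kg.
Tool frame: the origin (TCP) lies midway between the tips of the shut fingers; the grasp point (between the pads) lies 19 mm behind it; z points along the fingers, y is the line along which they close (so a half turn about z gives the same grasp; the last joint's range is limited). The gripper opens to 91 mm and grips with 3 to 60 N. Pads are 32 mm wide; open, the fingers measure 118 mm over their backs; the gripper's body (76 mm by 178 mm) begins 60 mm behind the grasp point.
Start: joints at [74.255, 18.312, 89.639, -0, 72.044, -1.146], TCP at [144.931, 556.451, 213.976] pointing down, gripper open.
Joint ranges: [-177.97, 177.97], [-48.28, 115.42], [12.27, 149.76], [-77.06, 257.06], [2.81, 150.46], [-146.56, 146.56]. Speed limits (degrees/s): [147.25, 147.25, 180, 180, 180, 180].

### API

Orientations are given as [roll, pitch, yaw] about the fixed x, y, z axes, in that order (R = Rz(yaw) Ry(pitch) Rx(roll)).
In Python, from workcell import state, grab_frame, camera_model, workorder gives the robot as it stands.
- The arm moves only by the tool carry_out, never from a script. Its argument "commands" is a list of rows, each a list of 7 numbers: the turn, a rotation vector about the tool's x, y, z in degrees, then the shift along the tool's x, y, z in mm, then the opening, from -1 (shut) to 1 (fully open). In form: [[ax, ay, az, dx, dy, dz, hand], ...]. A call has 1 to 20 rows; each row is the pose to reach, as a shift and turn from the pose commanded when the call began, along the tool's axes at that moment; what a row does not reach only later rows make up. A row lasts 1/10 s, in which the tool goes at most 50 mm and 8.59 degrees, less where a joint would pass 70% of its speed; a pose out of reach is approached as far as the arm can. A call with a gripper value outside its range is refused whole. The fingers move at their own pace and stop on an object; "force" is the grip in N (left out, the last holds). Time passes only in rows, so rows that repeat a pose let the fingers close. It gives the time, the measured TCP pose, the force, the opening and the grip force at its end, in the units of the state.
- state(): the state, without advancing time (a new reading comes with each control period).
- grab_frame(name): name is "scene" or "top"; returns the picture (420x560x3 uint8, red, green, blue); there is no depth.
- camera_model(name): a dict with "fx", "fy", "cx", "cy" (pixels), "dist" ([k1, k2, p1, p2, k3] as OpenCV has them; the pictures are not rectified), "origin" and "rotation" of the camera in the world. Camera axes: x right, y up, looking along -z (the intrinsics and any distortion apply to the point x, -y, -z); pixel columns grow to the right and rows downward; lengths in mm; the calibration is good to about 2 mm. A picture is of the moment at which its call begins. camera_model takes no time and is no camera call.
- workorder.job_done(): hands the job in; it is judged then, once.
The state is a dict: "time_s": time; "qpos": joint angles; "qvel": joint speeds; "effort": joint torques, N m; "ee_pos": TCP position; "ee_rot": TCP orientation; "force": force on the tool from outside, world axes, zero at the start; "torque": the same for the moment, N m; "gripper_width": finger opening in mm; "gripper_force": force on a finger pad.
Only numpy, scipy, OpenCV 4.12 (cv2) and the standard library are available. Lean on these libraries where they do the work, as an engineer would, in place of code of your own. Each camera call takes 0.05 s, during which the arm holds its last target. There are 200 camera calls.

## Working session

There is one attempt and no reset: what is moved stays moved. The work goes in short steps, Python scripts to look and compute and a tool call to move; the robot and the scene stay as the last step left them, time stands still between calls to the robot, and variables do not carry over. Pictures are saved under pics/ and viewed, at most 10 in all, crops included, and the job is handed in when it is done.

Besides the shell and the picture viewer there is one more tool, called after ">>>" by a JSON object that holds its "name" and its "arguments", one argument or row to a line. carry_out: Moves the arm, as the interface text tells. Its arguments: {"type":"object","properties":{"commands":{"type":"array"},"force":{"type":"number"}},"required":["commands"]}

```bash
mkdir -p pics; ls; python3 - <<'E'
from workcell import *
import cv2
print(state())
for n in("scene","top"):
    cv2.imwrite(f"pics/{n}0.png",grab_frame(n)[:,:,::-1]); print(camera_model(n))
E
```

```text
pics
{'time_s': 0.0, 'qpos': array([ 7.42552276e+01,  1.83517578e+01,  8.97068783e+01, -7.52620680e-04,
        7.20439371e+01, -1.14680923e+00]), 'qvel': array([ 0.0082933 ,  0.01206312, -0.05239495, -0.05707463,  0.01247023,
       -0.00766003]), 'effort': array([ 1.69817686e-03, -4.12461770e+01, -2.31981236e+01,  7.30171893e-02,
        4.55566426e-02, -1.50653468e-04]), 'ee_pos': array([144.79342669, 555.94294219, 213.11591697]), 'ee_rot': array([-1.79897433e+02, -1.33752271e-03,  1.65402268e+02]), 'force': array([ 0.04903092, -0.82006032, -0.19966864]), 'torque': array([-0.00735021,  0.01016591, -0.02200375]), 'gripper_force': 0.0, 'gripper_width': 91.71206872751964}
{'fx': 392.5833557159431, 'fy': 392.5833557159431, 'cx': 280.0255992171758, 'cy': 209.37546811791148, 'dist': array([-0.11622801,  0.        ,  0.        ,  0.        ,  0.        ]), 'origin': array([1067.89748237, -178.85346777,  577.7501274 ]), 'rotation': array([49.79545855, -0.39292624, 76.12595664])}
{'fx': 390.5740541668732, 'fy': 390.5740541668732, 'cx': 280.1489171223327, 'cy': 213.20107734535384, 'dist': array([-0.01462621,  0.        ,  0.        ,  0.        ,  0.        ]), 'origin': array([483.36969514, -54.27878314, 804.53959473]), 'rotation': array([  8.22017016,   1.39359037, -89.2296308 ])}
```

View pics/scene0.png

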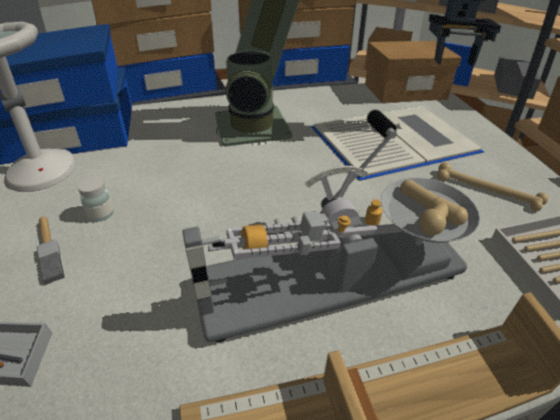

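View pics/top0.png

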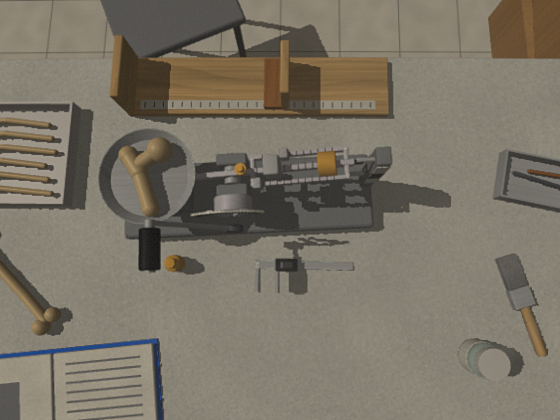

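```bash
python3 - <<'E'
import cv2
a=cv2.imread("pics/scene0.png")[110:350,180:480]; cv2.imwrite("pics/c1.png",cv2.resize(a,None,fx=2.5,fy=2.5,interpolation=cv2.INTER_CUBIC))
a=cv2.imread("pics/top0.png")[120:280,95:400]; cv2.imwrite("pics/c2.png",cv2.resize(a,None,fx=2.5,fy=2.5,interpolation=cv2.INTER_CUBIC))
E
```

```text
(no output)
```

View pics/c1.png

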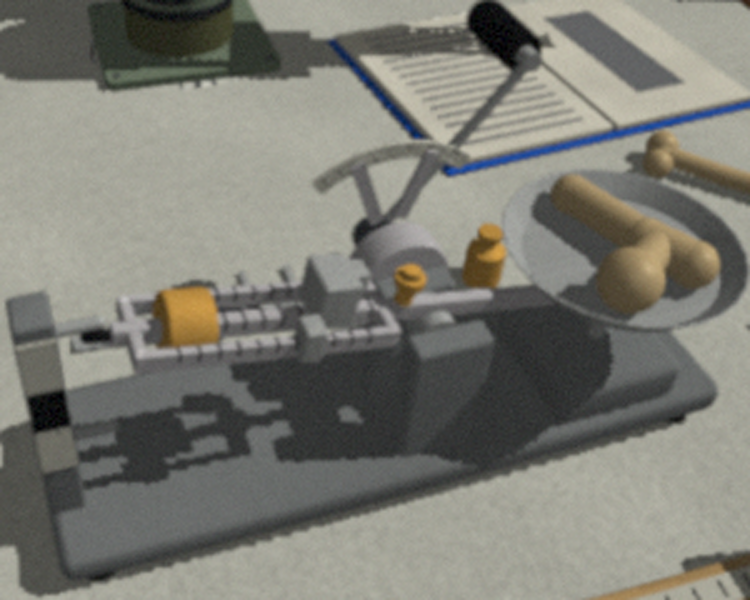

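View pics/c2.png

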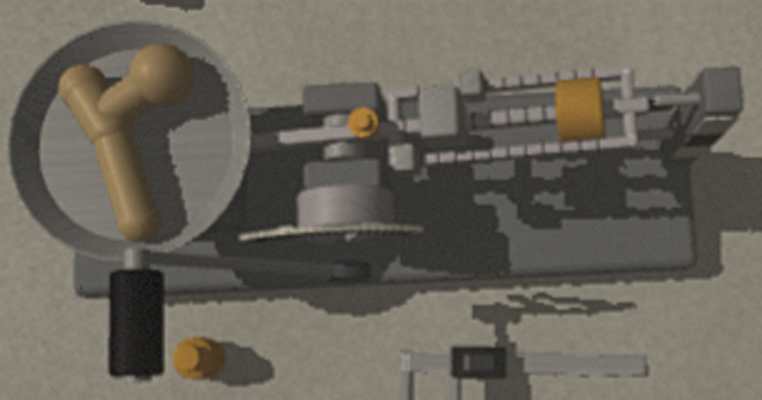

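```bash
cat > h.py <<'E'
import numpy as np, cv2
from scipy.spatial.transform import Rotation as R
from scipy.optimize import least_squares
from workcell import *
F=np.diag([1,-1,-1.])
def proj(n,P):
    c=camera_model(n); Q=(np.atleast_2d(P)-c["origin"])@R.from_euler("xyz",c["rotation"],degrees=True).as_matrix()@F
    K=np.array([[c["fx"],0,c["cx"]],[0,c["fy"],c["cy"]],[0,0,1]])
    return cv2.projectPoints(Q,np.zeros(3),np.zeros(3),K,c["dist"])[0][:,0]
def w(p,B): # balance pose p=(x,y,yaw)
    return R.from_euler("z",p[2]).apply(B)+[p[0],p[1],0]
def rotx(y,z,b,x=20): # beam point; +b = +y side up
    return [x,y*np.cos(b)-z*np.sin(b),125+y*np.sin(b)+z*np.cos(b)]
def grip(l): return [-113,-165*np.sin(l),125+165*np.cos(l)]
E
cat > fit.py <<'E'
from h import *
pan=rotx(140,30,-.16); pan[2]+=28
def res(v):
    p=v[:3]; A=w(p,np.array([grip(v[3]),pan,[20,-240,140]]))
    return np.r_[(proj("scene",A)-[[382,124.8],[430,209],[199,274]]).ravel(),(proj("top",A[:2])-[[149.4,249.2],[147,176]]).ravel(),20*(v[3]+.68)]
best=least_squares(res,[480,100,0,-.68],x_scale=[100,100,1,1])
p=best.x;print(p,best.fun.round(1)); 
for b in(-.16,0): print("tip",b,proj("scene",w(p[:3],np.array([rotx(-232,15,b)]))))
print("corners",proj("scene",w(p[:3],np.array([[75,-265,0],[75,235,0]]))),proj("top",w(p[:3],np.array([[-75,-265,20],[-75,235,20]]))))
for l in(p[3],-.4,-.1,.08,.3): print("grip",l,w(p[:3],grip(l)))
E
python3 fit.py
```

```text
[ 6.34071047e+02  4.38531298e+01  9.02159046e-02 -7.47583971e-01] [-1.   3.  -1.9 -2.1  5.1 -3.   1.9 -1.2  1.8 -1.7 -1.4]
tip -0.16 [[210.22089603 251.51686361]]
tip 0 [[209.43324985 269.69339038]]
corners [[206.39884988 356.79995537]
 [462.20622945 277.68716091]] [[375.9189018  220.63994807]
 [129.94175242 240.08346522]]
grip -0.7475839710448783 [511.42403186 145.39474363 246.00004247]
grip -0.4 [515.74170865  97.66528039 276.97506401]
grip -0.1 [520.04651609  50.07808051 289.17568727]
grip 0.08 [522.7185509   20.5402541  289.47228154]
grip 0.3 [525.92362179 -14.88998318 282.63052071]
```

```bash
cat > fit.py <<'E'
from h import *
pan=rotx(140,30,-.16); pan[2]+=28; tip=rotx(-232,15,-.16)
def res(v):
    p=v[:3]; A=w(p,np.array([grip(v[3]),pan,tip])); h=v[4]
    C=w(p,np.array([[-75,-265,h],[-75,235,h]])); D=w(p,np.array([[75,-265,6],[75,235,6]]))
    return np.r_[(proj("scene",A)-[[382,124.8],[430,209],[204,243]]).ravel(),(proj("top",A)-[[149.4,249.2],[147,176],[375,159]]).ravel(),20*(v[3]+.68),
      (proj("top",C)-[[372,228],[125,238]]).ravel()*.5,(proj("scene",D)-[[205,342],[467,267]]).ravel()*.5]
best=least_squares(res,[600,50,0.05,-.68,20],x_scale=[100,100,1,1,10],loss="soft_l1")
p=best.x;print(p.round(3).tolist(),res(p).round(1)) 
for l in(p[3],-.4,-.1,.08,.3): print("grip",l,w(p[:3],grip(l)))
# independent triangulation of grip
g=least_squares(lambda g:np.r_[proj("scene",g)[0]-[382,124.8],proj("top",g)[0]-[149.4,249.2]],[515,140,250]);print("grip tri",g.x,g.fun)
E
python3 fit.py
```

```text
[627.87, 46.254, 0.05, -0.699, 27.16] [-0.3 -0.2 -1.  -2.4  5.7  0.9 -0.3 -0.3  0.6 -1.5 -8.4  3.8 -0.4  1.3
  0.3  0.3  0.1 -0.5  2.  -1.4  5. ]
grip -0.6985065460010985 [509.72949581 146.60565994 251.35756817]
grip -0.4 [511.8125591  104.80422862 276.97506401]
grip -0.1 [514.19067296  57.08193264 289.17568727]
grip 0.08 [515.66679079  27.46025079 289.47228154]
grip 0.3 [517.43737486  -8.07056998 282.63052071]
grip tri [509.54377038 146.72894647 250.72129792] [-0.31778426  0.06784342 -0.2389786  -0.09971694]
```

>>> {"name": "carry_out", "arguments": {
  "commands": [
    [0,0,0,0,0,-40,1],
    [0,0,0,0,0,-80,1],
    [0,0,0,-20,-13,-116,1],
    [0,0,-2,-52,-35,-126,1],
    [0,0,-4,-92,-61,-126,1],
    [0,0,-6,-132,-88,-126,1],
    [0,0,-8,-172,-115,-126,1],
    [0,0,-10,-212,-142,-126,1],
    [0,0,-12,-252,-168,-126,1],
    [0,0,-14,-292,-195,-126,1],
    [0,0,-15,-332,-222,-126,1],
    [0,0,-16,-372,-249,-126,1],
    [0,0,-17,-412,-275,-126,1],
    [0,0,-17.5,-440,-294,-126,1],
    [0,0,-17.5,-456,-305,-126,1],
    [0,0,-17.5,-456,-305,-126,1],
    [0,0,-17.5,-456,-305,-126,1]
  ],
  "force": 20
}}

```text
time_s: 1.8
ee_pos: [509.0, 146.4, 339.4]
ee_rot: [180.0, -0.1, -177.1]
force: [-0.1, -0.1, -0.2]
gripper_width: 91.2
gripper_force: 0.0
```

>>> {"name": "carry_out", "arguments": {
  "commands": [
    [0,0,0,0,0,30,1],
    [0,0,0,0,0,60,1],
    [0,0,0,0,0,85,1],
    [0,0,0,0,0,100,1],
    [0,0,0,0,0,107,1],
    [0,0,0,0,0,107,1]
  ]
}}

```text
time_s: 2.4
ee_pos: [508.4, 147.1, 232.4]
ee_rot: [-180.0, -0.1, -177.0]
force: [-0.8, -0.3, -0.1]
gripper_width: 90.9
gripper_force: 0.0
```

```bash
python3 - <<'E'
from h import *
s=grab_frame("scene");t=grab_frame("top")
cv2.imwrite("pics/s1.png",s[:,:,::-1]);cv2.imwrite("pics/t1.png",t[:,:,::-1])
a=np.vstack([cv2.resize(s[60:300,180:480],(500,400)),cv2.resize(t[100:300,90:290],(500,500))[:200*1]]) if 0 else np.hstack([cv2.resize(s[80:280,280:480],(400,400)),cv2.resize(t[130:330,90:290],(400,400))])
cv2.imwrite("pics/v1.png",a[:,:,::-1])
# calibrate colour features with first pictures
S=cv2.imread("pics/scene0.png");T=cv2.imread("pics/top0.png")
for n,I in(("s",S),("t",T)):
    h=cv2.cvtColor(I,cv2.COLOR_BGR2HSV); print(n,[h[y,x].tolist() for x,y in ([(255,237),(431,222),(415,193)] if n=="s" else [(326,164),(158,150),(145,190)])])
E
```

```text
s [[18, 162, 186], [17, 87, 105], [23, 89, 80]]
t [[18, 167, 150], [19, 96, 119], [19, 105, 114]]
```

View pics/v1.png

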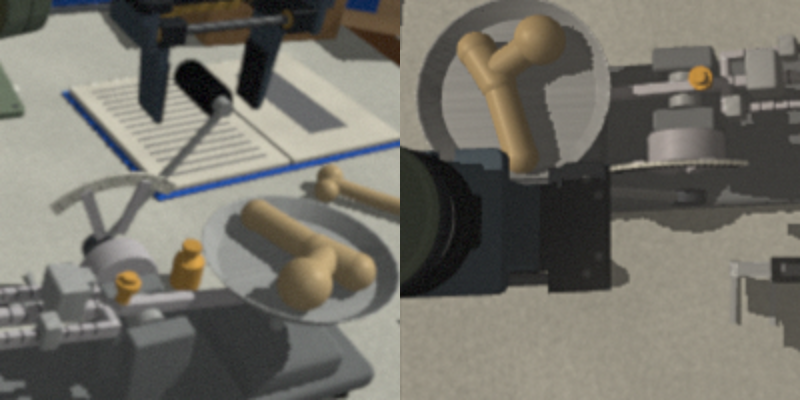

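The open fingers straddle the black barrel (left half, about (205,85) in the crop), clear of the pan and bone. I'll close them now.

>>> {"name": "carry_out", "arguments": {
  "commands": [
    [0,0,0,0,0,0,-1],
    [0,0,0,0,0,0,-1],
    [0,0,0,0,0,0,-1],
    [0,0,0,0,0,0,-1],
    [0,0,0,0,0,0,-1],
    [0,0,0,0,0,0,-1]
  ],
  "force": 25
}}

```text
time_s: 3.1
ee_pos: [509.4, 146.3, 233.0]
ee_rot: [180.0, 0.0, -177.1]
force: [0.0, -0.5, 1.6]
gripper_width: 46.1
gripper_force: 0.0
```

```bash
cat > meas.py <<'E'
from h import *
import json,sys,os
P=np.array([627.87,46.254,.05])
def cen(I,box,lo,hi):
    x0,y0,x1,y1=box; h=cv2.cvtColor(I[y0:y1,x0:x1],cv2.COLOR_RGB2HSV)
    m=cv2.inRange(h,lo,hi); n,l,s,c=cv2.connectedComponentsWithStats(m); k=1+s[1:,4].argmax()
    return np.r_[c[k]+[x0,y0],s[k,4]]
OR=((12,125,50),(25,255,255)); BN=((12,60,40),(30,200,255))
def feats(I): return cen(I,(225,212,290,275),*OR),cen(I,(395,150,475,240),*BN)
def model():
    S=cv2.imread("pics/scene0.png")[:,:,::-1];T=cv2.imread("pics/top0.png")[:,:,::-1]
    so,sb=feats(S); to=cen(T,(300,140,350,190),*OR); tb=cen(T,(115,130,185,220),*BN)
    tri=lambda a,b:least_squares(lambda g:np.r_[proj("scene",g)[0]-a[:2],proj("top",g)[0]-b[:2]],[640,100,150])
    o,b=tri(so,to),tri(sb,tb); Ri=R.from_euler("z",P[2]).inv()
    ob=Ri.apply(o.x-[P[0],P[1],0]); bb=Ri.apply(b.x-[P[0],P[1],0])
    bs=np.linspace(-.17,.17,35); q=R.from_euler("x",bs+.16)
    ro=proj("scene",w(P,q.apply(ob-[0,0,125])+[0,0,125]))
    pz=np.array([rotx(140,30,x) for x in bs]); rb=proj("scene",w(P,bb+pz-rotx(140,30,-.16)))
    return ob,bb,so,sb,bs,ro[:,1]-proj("scene",o.x)[0,1],rb[:,1]-proj("scene",b.x)[0,1],o.fun,b.fun
def measure():
    ob,bb,so,sb,bs,ro,rb,*_=model(); I=grab_frame("scene"); o,b=feats(I)
    return np.interp(o[1]-so[1],ro,bs),np.interp(-(b[1]-sb[1]),-rb,bs),o[2],b[2],I
def u():
    s=state(); g=s["ee_pos"]+[0,0,19]; l=R.from_euler("z",P[2]).inv().apply(g-[P[0],P[1],0])
    return s["time_s"],np.arctan2(-l[1],l[2]-125)+.4,np.hypot(l[1],l[2]-125),s
if __name__=="__main__":
    t,uu,r,s=u(); a,b,ao,ab,I=measure()
    L=json.load(open("log.json")) if os.path.exists("log.json") else []
    L.append([t,uu,a,b]); json.dump(L,open("log.json","w"))
    print(f"t {t:.2f} u {uu:.4f} r {r:.1f} beamO {a:.4f} beamB {b:.4f} areas {ao:.0f} {ab:.0f} F {s['force'].round(2)} gf {s['gripper_force']:.1f} w {s['gripper_width']:.1f} ee {s['ee_pos'].round(2)}")
E
python3 -c "
from meas import *
m=model(); print(m[0].round(),m[1].round(),m[2],m[3],m[5][[1,17,33]],m[6][[1,17,33]],m[7],m[8])"; python3 meas.py; python3 meas.py
```

```text
[  22. -161.  177.] [ 28. 147. 162.] [254.52235772 236.07520325 492.        ] [ 433.76753864  208.61117717 1682.        ] [-2.84217094e-14  1.33349411e+01  2.56626890e+01] [-2.84217094e-14 -1.02207962e+01 -2.01854047e+01] [0.14785347 0.00044972 0.16291508 0.03272348] [-0.132797    0.0323301  -0.12234555 -0.0581632 ]
t 3.10 u -0.2949 r 165.3 beamO -0.1604 beamB -0.1606 areas 493 1675 F [ 0.02 -0.46  1.64] gf 0.0 w 46.1 ee [509.36 146.3  232.97]
t 3.15 u -0.2950 r 165.3 beamO -0.1613 beamB -0.1598 areas 490 1678 F [-0.02 -0.12 -0.17] gf 0.0 w 42.2 ee [509.35 146.31 232.95]
```

>>> {"name": "carry_out", "arguments": {
  "commands": [
    [0,0,0,0,0,0,-1],
    [0,0,0,0,0,0,-1],
    [0,0,0,0,0,0,-1],
    [0,0,0,0,0,0,-1],
    [0,0,0,0,0,0,-1],
    [0,0,0,0,-4.2,-3.4,-1],
    [0,0,0,0,-8.6,-6.7,-1],
    [0,0,0,0,-13,-9.8,-1],
    [0,0,0,0,-17.6,-12.8,-1],
    [0,0,0,0,-22.2,-15.6,-1],
    [0,0,0,0,-27,-18.3,-1],
    [0,0,0,0,-31.8,-20.8,-1],
    [0,0,0,0,-36.7,-23.2,-1],
    [0,0,0,0,-41.7,-25.4,-1],
    [0,0,0,0,-46.8,-27.4,-1],
    [0,0,0,0,-51.9,-29.3,-1],
    [0,0,0,0,-57,-30.9,-1],
    [0,0,0,0,-62.3,-32.5,-1],
    [0,0,0,0,-67.5,-33.8,-1],
    [0,0,0,0,-72.9,-35,-1]
  ]
}}

```text
time_s: 5.2
ee_pos: [513.2, 73.3, 267.3]
ee_rot: [180.0, -0.0, -177.1]
force: [4.5, -0.6, -10.7]
gripper_width: 29.9
gripper_force: 25.0
```

```bash
python3 meas.py
```

```text
t 5.20 u 0.1997 r 164.6 beamO -0.1586 beamB -0.1604 areas 478 1679 F [  4.47  -0.6  -10.73] gf 25.0 w 29.9 ee [513.22  73.3  267.28]
```

>>> {"name": "carry_out", "arguments": {
  "commands": [
    [0,0,0,0,-4,-0.2,-1],
    [0,0,0,0,-8,-0.6,-1],
    [0,0,0,0,-11.4,-1.1,-1],
    [0,0,0,0,-11.4,-1.1,-1],
    [0,0,0,0,-11.4,-1.1,-1],
    [0,0,0,0,-11.4,-1.1,-1],
    [0,0,0,0,-11.4,-1.1,-1]
  ]
}}

```text
time_s: 5.95
ee_pos: [513.8, 62.3, 269.0]
ee_rot: [180.0, 0.0, -177.1]
force: [4.8, -0.1, -9.0]
gripper_width: 29.5
gripper_force: 25.0
```

```bash
python3 meas.py
```

```text
t 5.95 u 0.2675 r 164.4 beamO -0.1574 beamB -0.1598 areas 481 1675 F [ 4.81 -0.12 -9.  ] gf 25.0 w 29.5 ee [513.81  62.28 268.95]
```

>>> {"name": "carry_out", "arguments": {
  "commands": [
    [0,0,0,-0.3,-3,0,-1],
    [0,0,0,-0.6,-6,0,-1],
    [0,0,0,-0.8,-8.6,0.1,-1],
    [0,0,0,-0.8,-8.6,0.1,-1],
    [0,0,0,-0.8,-8.6,0.1,-1],
    [0,0,0,-0.8,-8.6,0.1,-1],
    [0,0,0,-0.8,-8.6,0.1,-1]
  ]
}}

```text
time_s: 6.7
ee_pos: [514.8, 53.8, 269.7]
ee_rot: [180.0, 0.0, -177.1]
force: [0.6, 0.9, 2.9]
gripper_width: 29.6
gripper_force: 25.0
```

```bash
python3 meas.py
```

```text
t 6.70 u 0.3195 r 164.2 beamO -0.1586 beamB -0.1605 areas 478 1680 F [0.58 0.85 2.91] gf 25.0 w 29.6 ee [514.75  53.81 269.66]
```

>>> {"name": "carry_out", "arguments": {
  "commands": [
    [0,0,0,0,-3,-0.2,-1],
    [0,0,0,0,-6,-0.3,-1],
    [0,0,0,0,-8.3,-0.4,-1],
    [0,0,0,0,-8.3,-0.4,-1],
    [0,0,0,0,-8.3,-0.4,-1],
    [0,0,0,0,-8.3,-0.4,-1],
    [0,0,0,0,-8.3,-0.4,-1]
  ]
}}

```text
time_s: 7.45
ee_pos: [515.3, 45.1, 270.0]
ee_rot: [180.0, 0.0, -177.1]
force: [-0.3, 0.7, 5.0]
gripper_width: 29.9
gripper_force: 25.0
```

```bash
python3 meas.py
```

```text
t 7.45 u 0.3728 r 164.1 beamO -0.1585 beamB -0.1603 areas 480 1673 F [-0.32  0.74  5.04] gf 25.0 w 29.9 ee [515.31  45.08 270.01]
```

Next step: lean about -0.03 to +0.02.

>>> {"name": "carry_out", "arguments": {
  "commands": [
    [0,0,0,0,-3,-0.2,-1],
    [0,0,0,0,-6,-0.3,-1],
    [0,0,0,0,-8.3,-0.3,-1],
    [0,0,0,0,-8.3,-0.3,-1],
    [0,0,0,0,-8.3,-0.3,-1],
    [0,0,0,0,-8.3,-0.3,-1],
    [0,0,0,0,-8.3,-0.3,-1]
  ]
}}

```text
time_s: 8.2
ee_pos: [515.8, 36.7, 269.9]
ee_rot: [-180.0, 0.0, -177.1]
force: [-0.3, 0.4, 6.0]
gripper_width: 29.8
gripper_force: 25.0
```

```bash
python3 meas.py
```

```text
t 8.20 u 0.4240 r 164.0 beamO -0.1584 beamB -0.1611 areas 481 1678 F [-0.32  0.42  6.05] gf 25.0 w 29.8 ee [515.75  36.7  269.93]
```

>>> {"name": "carry_out", "arguments": {
  "commands": [
    [0,0,0,0,-3,0,-1],
    [0,0,0,0,-6,0,-1],
    [0,0,0,0,-8.3,0,-1],
    [0,0,0,0,-8.3,0,-1],
    [0,0,0,0,-8.3,0,-1],
    [0,0,0,0,-8.3,0,-1],
    [0,0,0,0,-8.3,0,-1]
  ]
}}

```text
time_s: 8.95
ee_pos: [516.1, 28.8, 269.5]
ee_rot: [180.0, 0.0, -177.1]
force: [0.8, 0.8, 2.6]
gripper_width: 29.3
gripper_force: 25.0
```

```bash
python3 meas.py
```

```text
t 8.95 u 0.4720 r 163.9 beamO -0.1582 beamB -0.1613 areas 480 1680 F [0.81 0.81 2.58] gf 25.0 w 29.3 ee [516.14  28.85 269.52]
```

>>> {"name": "carry_out", "arguments": {
  "commands": [
    [0,0,0,0,-3,0.2,-1],
    [0,0,0,0,-6,0.4,-1],
    [0,0,0,0,-8.3,0.6,-1],
    [0,0,0,0,-8.3,0.6,-1],
    [0,0,0,0,-8.3,0.6,-1],
    [0,0,0,0,-8.3,0.6,-1],
    [0,0,0,0,-8.3,0.6,-1]
  ]
}}

```text
time_s: 9.7
ee_pos: [516.5, 20.6, 268.7]
ee_rot: [180.0, -0.0, -177.1]
force: [1.0, 2.0, -3.2]
gripper_width: 29.7
gripper_force: 25.0
```

```bash
python3 meas.py
```

```text
t 9.70 u 0.5226 r 163.9 beamO -0.1582 beamB -0.1600 areas 480 1678 F [ 1.04  1.97 -3.25] gf 25.0 w 29.7 ee [516.51  20.61 268.7 ]
```

>>> {"name": "carry_out", "arguments": {
  "commands": [
    [0,0,0,0,-3,0.5,-1],
    [0,0,0,0,-6,1,-1],
    [0,0,0,0,-8.2,1.5,-1],
    [0,0,0,0,-8.2,1.5,-1],
    [0,0,0,0,-8.2,1.5,-1],
    [0,0,0,0,-8.2,1.5,-1],
    [0,0,0,0,-8.2,1.5,-1]
  ]
}}

```text
time_s: 10.45
ee_pos: [516.9, 12.4, 267.4]
ee_rot: [180.0, -0.0, -177.1]
force: [3.0, 1.9, -4.2]
gripper_width: 29.8
gripper_force: 25.0
```

```bash
python3 meas.py
```

```text
t 10.45 u 0.5735 r 163.9 beamO -0.1580 beamB -0.1600 areas 480 1680 F [ 3.01  1.89 -4.22] gf 25.0 w 29.8 ee [516.92  12.37 267.42]
```

>>> {"name": "carry_out", "arguments": {
  "commands": [
    [0,0,0,0,-3,0.7,-1],
    [0,0,0,0,-6,1.4,-1],
    [0,0,0,0,-8.1,2.0,-1],
    [0,0,0,0,-8.1,2.0,-1],
    [0,0,0,0,-8.1,2.0,-1],
    [0,0,0,0,-8.1,2.0,-1],
    [0,0,0,0,-8.1,2.0,-1]
  ]
}}

```text
time_s: 11.2
ee_pos: [517.4, 4.2, 265.7]
ee_rot: [180.0, 0.0, -177.1]
force: [3.4, 1.7, -2.5]
gripper_width: 29.5
gripper_force: 25.0
```

```bash
python3 meas.py
```

```text
t 11.20 u 0.6245 r 163.8 beamO -0.1578 beamB -0.1584 areas 482 1678 F [ 3.38  1.68 -2.54] gf 25.0 w 29.5 ee [517.39   4.23 265.66]
```

>>> {"name": "carry_out", "arguments": {
  "commands": [
    [0,0,0,0,-2.4,0.6,-1],
    [0,0,0,0,-4.8,1.2,-1],
    [0,0,0,0,-4.8,1.2,-1],
    [0,0,0,0,-4.8,1.2,-1],
    [0,0,0,0,-4.8,1.2,-1]
  ]
}}

```text
time_s: 11.75
ee_pos: [517.6, -0.6, 264.4]
ee_rot: [180.0, 0.0, -177.1]
force: [3.3, 3.6, -1.7]
gripper_width: 29.8
gripper_force: 25.0
```

```bash
python3 meas.py
```

```text
t 11.75 u 0.6552 r 163.7 beamO -0.1329 beamB -0.1351 areas 474 1692 F [ 3.28  3.62 -1.71] gf 25.0 w 29.8 ee [517.63  -0.64 264.41]
```

>>> {"name": "carry_out", "arguments": {
  "commands": [
    [0,0,0,0,2.7,-0.7,-1],
    [0,0,0,0,5.3,-1.3,-1],
    [0,0,0,0,5.3,-1.3,-1],
    [0,0,0,0,5.3,-1.3,-1]
  ]
}}

```text
time_s: 12.2
ee_pos: [517.3, 4.7, 265.8]
ee_rot: [-180.0, 0.0, -177.1]
force: [3.4, 1.2, -0.7]
gripper_width: 29.5
gripper_force: 25.0
```

```bash
cat > est.py <<'E'
from meas import *
from scipy.integrate import solve_ivp
L=np.array(json.load(open("log.json")))
# input: u ramps over the first 0.2 s of each call (measurement costs 0.05 s beforehand), then holds
k0=int(sys.argv[1]) if len(sys.argv)>1 else int(np.argmin(abs(L[:,0]-11.2)))
L=L[k0:]; T=[L[0,0]];U=[L[0,1]]
for i in range(1,len(L)): T+=[L[i-1,0]+.05,L[i-1,0]+.27]; U+=[L[i-1,1],L[i,1]]
y=L[:,2:].mean(1)
def sim(v,ts):
    u0,k,b0,w0=v
    f=lambda t,s:[s[1],(.3*(np.interp(t,T,U)-u0)+k*s[0]-.018*s[1])/.025]
    return solve_ivp(f,(L[0,0],ts[-1]+1e-6),[b0,w0],t_eval=ts,max_step=.03).y
def res(v): return np.r_[(sim(v,L[:,0])[0]-y)/.0015,v[1]/.012,(v[0]-.62)/.05,(v[2]-y[0])/.002,v[3]/(.02 if len(sys.argv)<2 else .1)]
r=least_squares(res,[.62,0,y[0],0],x_scale=[.01,.01,.01,.02])
t=L[-1,0]; S=sim(r.x,np.r_[t,t+.05,t+.5,t+1])
print("u0,k,b0,w0",r.x.round(4),"res",(r.fun*.0015)[:len(L)].round(4)); print("now b,w",S[:,0].round(4),"hold+.5",S[:,2].round(3),"+1",S[:,3].round(3),"u_last",L[-1,1])
E
python3 meas.py; python3 est.py
```

```text
t 12.20 u 0.6212 r 163.8 beamO -0.0778 beamB -0.0829 areas 466 1714 F [ 3.42  1.18 -0.66] gf 25.0 w 29.5 ee [517.35   4.75 265.77]
u0,k,b0,w0 [ 0.629  -0.0007 -0.158   0.0094] res [ 0.0001 -0.0002  0.0001]
now b,w [-0.0803  0.0942] hold+.5 [-0.051  0.027] +1 [-0.05  -0.019] u_last 0.6212243701743786
```

>>> {"name": "carry_out", "arguments": {
  "commands": [
    [0,0,0,0,-0.7,0.1,-1],
    [0,0,0,0,-1.3,0.3,-1],
    [0,0,0,0,-1.3,0.3,-1],
    [0,0,0,0,-1.3,0.3,-1]
  ]
}}

```text
time_s: 12.65
ee_pos: [517.4, 3.3, 265.4]
ee_rot: [-180.0, 0.0, -177.1]
force: [2.3, 1.3, -1.3]
gripper_width: 29.6
gripper_force: 25.0
```

```bash
python3 meas.py; python3 est.py
```

```text
t 12.65 u 0.6306 r 163.7 beamO -0.0473 beamB -0.0540 areas 460 1726 F [ 2.27  1.33 -1.29] gf 25.0 w 29.6 ee [517.4    3.26 265.39]
u0,k,b0,w0 [ 0.6308 -0.0039 -0.1581  0.0105] res [ 0.0001  0.     -0.0003  0.0001]
now b,w [-0.0505  0.055 ] hold+.5 [-0.027  0.04 ] +1 [-0.01   0.028] u_last 0.6305993488090621
```

Close to balance and drifting gently to level; hold.

>>> {"name": "carry_out", "arguments": {
  "commands": [
    [0,0,0,0,0,0,-1],
    [0,0,0,0,0,0,-1],
    [0,0,0,0,0,0,-1],
    [0,0,0,0,0,0,-1],
    [0,0,0,0,0,0,-1],
    [0,0,0,0,0,0,-1]
  ]
}}

```text
time_s: 13.3
ee_pos: [517.4, 3.4, 265.4]
ee_rot: [180.0, 0.0, -177.1]
force: [2.8, 1.6, 1.2]
gripper_width: 29.8
gripper_force: 25.0
```

```bash
python3 meas.py; python3 est.py
```

```text
t 13.30 u 0.6300 r 163.7 beamO -0.0190 beamB -0.0273 areas 449 1739 F [2.76 1.58 1.2 ] gf 25.0 w 29.8 ee [517.4    3.36 265.4 ]
u0,k,b0,w0 [ 0.6312 -0.0049 -0.1581  0.0101] res [ 0.0001  0.     -0.0002  0.      0.    ]
now b,w [-0.0231  0.0309] hold+.5 [-0.011  0.017] +1 [-0.006  0.007] u_last 0.6299945368811095
```

>>> {"name": "carry_out", "arguments": {
  "commands": [
    [0,0,0,0,0,0,-1],
    [0,0,0,0,0,0,-1],
    [0,0,0,0,0,0,-1],
    [0,0,0,0,0,0,-1],
    [0,0,0,0,0,0,-1],
    [0,0,0,0,0,0,-1],
    [0,0,0,0,0,0,-1],
    [0,0,0,0,0,0,-1]
  ]
}}

```text
time_s: 14.15
ee_pos: [517.4, 3.4, 265.4]
ee_rot: [180.0, 0.0, -177.1]
force: [1.0, 1.7, 0.6]
gripper_width: 29.4
gripper_force: 25.0
```

```bash
python3 meas.py; python3 est.py
```

```text
t 14.15 u 0.6299 r 163.7 beamO 0.0015 beamB -0.0070 areas 445 1747 F [1.03 1.67 0.63] gf 25.0 w 29.4 ee [517.4    3.38 265.39]
u0,k,b0,w0 [ 0.6305 -0.0028 -0.1581  0.0123] res [ 0.      0.0003 -0.0004 -0.0004  0.0005 -0.0002]
now b,w [-0.0029  0.0143] hold+.5 [0.002 0.007] +1 [0.004 0.002] u_last 0.629901890660963
```

Practically level and at rest; hold 1 s more.

>>> {"name": "carry_out", "arguments": {
  "commands": [
    [0,0,0,0,0,0,-1],
    [0,0,0,0,0,0,-1],
    [0,0,0,0,0,0,-1],
    [0,0,0,0,0,0,-1],
    [0,0,0,0,0,0,-1],
    [0,0,0,0,0,0,-1],
    [0,0,0,0,0,0,-1],
    [0,0,0,0,0,0,-1],
    [0,0,0,0,0,0,-1],
    [0,0,0,0,0,0,-1]
  ]
}}

```text
time_s: 15.2
ee_pos: [517.4, 3.4, 265.4]
ee_rot: [180.0, 0.0, -177.1]
force: [2.1, 0.9, 0.9]
gripper_width: 29.5
gripper_force: 25.0
```

```bash
python3 meas.py; python3 est.py; cp pics/scene0.png /dev/null
```

```text
t 15.20 u 0.6299 r 163.7 beamO 0.0157 beamB 0.0081 areas 441 1751 F [2.07 0.87 0.87] gf 25.0 w 29.5 ee [517.4    3.37 265.39]
u0,k,b0,w0 [ 6.300e-01 -5.000e-04 -1.582e-01  1.640e-02] res [-0.0001  0.001  -0.0003 -0.001  -0.0002  0.0012 -0.0005]
now b,w [0.0114 0.0079] hold+.5 [0.015 0.005] +1 [0.017 0.003] u_last 0.6299488170059219
```

>>> {"name": "carry_out", "arguments": {
  "commands": [
    [0,0,0,0,0.4,-0.1,-1],
    [0,0,0,0,0.4,-0.1,-1],
    [0,0,0,0,0.4,-0.1,-1],
    [0,0,0,0,0.4,-0.1,-1],
    [0,0,0,0,0.4,-0.1,-1],
    [0,0,0,0,0.4,-0.1,-1],
    [0,0,0,0,0.4,-0.1,-1],
    [0,0,0,0,0.4,-0.1,-1],
    [0,0,0,0,0.4,-0.1,-1],
    [0,0,0,0,0.4,-0.1,-1]
  ]
}}

```text
time_s: 16.25
ee_pos: [517.4, 3.8, 265.5]
ee_rot: [180.0, 0.0, -177.1]
force: [1.8, 0.8, 2.7]
gripper_width: 29.3
gripper_force: 25.0
```

```bash
python3 meas.py; python3 est.py
```

```text
t 16.25 u 0.6274 r 163.7 beamO 0.0167 beamB 0.0091 areas 441 1747 F [1.82 0.76 2.74] gf 25.0 w 29.3 ee [517.38   3.78 265.46]
u0,k,b0,w0 [ 0.6298  0.0008 -0.1584  0.0197] res [-0.0003  0.0016 -0.0001 -0.0013 -0.001   0.0007  0.0012 -0.0008]
now b,w [ 0.0121 -0.0132] hold+.5 [ 0.003 -0.021] +1 [-0.008 -0.027] u_last 0.6274182108361999
```

>>> {"name": "carry_out", "arguments": {
  "commands": [
    [0,0,0,0,-0.3,0.1,-1],
    [0,0,0,0,-0.3,0.1,-1],
    [0,0,0,0,-0.3,0.1,-1],
    [0,0,0,0,-0.3,0.1,-1],
    [0,0,0,0,-0.3,0.1,-1],
    [0,0,0,0,-0.3,0.1,-1],
    [0,0,0,0,-0.3,0.1,-1],
    [0,0,0,0,-0.3,0.1,-1],
    [0,0,0,0,-0.3,0.1,-1],
    [0,0,0,0,-0.3,0.1,-1]
  ]
}}

```text
time_s: 17.3
ee_pos: [517.4, 3.5, 265.4]
ee_rot: [180.0, 0.0, -177.1]
force: [1.4, 0.8, 2.2]
gripper_width: 29.8
gripper_force: 25.0
```

```bash
python3 meas.py; python3 est.py 14
```

```text
t 17.30 u 0.6294 r 163.7 beamO 0.0085 beamB -0.0017 areas 440 1740 F [1.37 0.75 2.18] gf 25.0 w 29.8 ee [517.39   3.45 265.38]
u0,k,b0,w0 [ 0.6296  0.0043 -0.023   0.0311] res [ 0.0001 -0.0003 -0.      0.0004 -0.0002]
now b,w [ 0.0032 -0.0073] hold+.5 [-0.    -0.006] +1 [-0.003 -0.005] u_last 0.6294449893522329
```

Balanced; hold 1.5 s.

>>> {"name": "carry_out", "arguments": {
  "commands": [
    [0,0,0,0,0,0,-1],
    [0,0,0,0,0,0,-1],
    [0,0,0,0,0,0,-1],
    [0,0,0,0,0,0,-1],
    [0,0,0,0,0,0,-1],
    [0,0,0,0,0,0,-1],
    [0,0,0,0,0,0,-1],
    [0,0,0,0,0,0,-1],
    [0,0,0,0,0,0,-1],
    [0,0,0,0,0,0,-1],
    [0,0,0,0,0,0,-1],
    [0,0,0,0,0,0,-1],
    [0,0,0,0,0,0,-1],
    [0,0,0,0,0,0,-1]
  ]
}}

```text
time_s: 18.75
ee_pos: [517.4, 3.5, 265.4]
ee_rot: [180.0, 0.0, -177.1]
force: [1.5, -1.0, 3.4]
gripper_width: 29.6
gripper_force: 25.0
```

```bash
python3 meas.py; python3 est.py 14
```

```text
t 18.75 u 0.6291 r 163.6 beamO -0.0006 beamB -0.0104 areas 444 1743 F [ 1.48 -1.04  3.44] gf 25.0 w 29.6 ee [517.38   3.51 265.37]
u0,k,b0,w0 [ 0.6296  0.0029 -0.0229  0.0293] res [ 0.0002 -0.0008 -0.0002  0.0006  0.0004 -0.0004]
now b,w [-0.0059 -0.0073] hold+.5 [-0.01  -0.008] +1 [-0.014 -0.008] u_last 0.6290947661593554
```

Slow drift (-0.007 rad/s): nudge by +0.002 rad and hold, and view the picture.

>>> {"name": "carry_out", "arguments": {
  "commands": [
    [0,0,0,0,-0.3,0.1,-1],
    [0,0,0,0,-0.3,0.1,-1],
    [0,0,0,0,-0.3,0.1,-1],
    [0,0,0,0,-0.3,0.1,-1],
    [0,0,0,0,-0.3,0.1,-1],
    [0,0,0,0,-0.3,0.1,-1],
    [0,0,0,0,-0.3,0.1,-1],
    [0,0,0,0,-0.2,0.1,-1],
    [0,0,0,0,-0.2,0.1,-1],
    [0,0,0,0,-0.2,0.1,-1],
    [0,0,0,0,-0.2,0.1,-1],
    [0,0,0,0,-0.2,0.1,-1]
  ]
}}

```text
time_s: 20.0
ee_pos: [517.4, 3.3, 265.3]
ee_rot: [180.0, 0.0, -177.1]
force: [1.5, 0.6, 5.8]
gripper_width: 29.4
gripper_force: 25.0
```

```bash
python3 meas.py; python3 est.py 14; python3 -c "
from h import *
cv2.imwrite('pics/v2.png',cv2.resize(grab_frame('scene')[110:350,180:480,::-1],None,fx=2.5,fy=2.5))"
```

```text
t 20.00 u 0.6306 r 163.6 beamO -0.0017 beamB -0.0111 areas 445 1748 F [1.5  0.65 5.77] gf 25.0 w 29.4 ee [517.4    3.28 265.3 ]
u0,k,b0,w0 [ 0.6295  0.0018 -0.0229  0.0285] res [ 0.0003 -0.0009 -0.0002  0.0007  0.0003 -0.0003 -0.0001]
now b,w [-0.0065  0.0061] hold+.5 [-0.003  0.01 ] +1 [0.003 0.012] u_last 0.6306055621812998
```

View pics/v2.png

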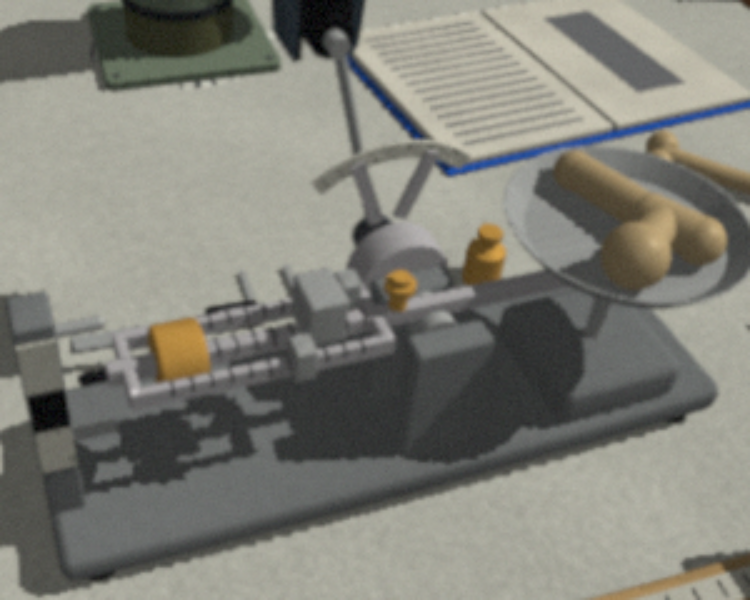

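The dark pointer tip has dropped from crop (95,335) to (95,377), which is 17 px and fits a level beam beside the band at (47,410). The bone lies in the pan and the grip is held.

>>> {"name": "carry_out", "arguments": {
  "commands": [
    [0,0,0,0,0.2,0,-1],
    [0,0,0,0,0.2,0,-1],
    [0,0,0,0,0.2,0,-1],
    [0,0,0,0,0.2,0,-1],
    [0,0,0,0,0.2,0,-1],
    [0,0,0,0,0.2,0,-1],
    [0,0,0,0,0.2,0,-1],
    [0,0,0,0,0.2,0,-1],
    [0,0,0,0,0.2,0,-1],
    [0,0,0,0,0.2,0,-1],
    [0,0,0,0,0.2,0,-1],
    [0,0,0,0,0.2,0,-1],
    [0,0,0,0,0.2,0,-1],
    [0,0,0,0,0.2,0,-1]
  ]
}}

```text
time_s: 21.5
ee_pos: [517.4, 3.4, 265.3]
ee_rot: [-180.0, 0.0, -177.1]
force: [1.9, -1.2, 5.1]
gripper_width: 29.0
gripper_force: 25.0
```

```bash
python3 meas.py; python3 est.py 14
```

```text
t 21.50 u 0.6297 r 163.6 beamO 0.0001 beamB -0.0089 areas 448 1746 F [ 1.88 -1.19  5.07] gf 25.0 w 29.0 ee [517.39   3.42 265.35]
u0,k,b0,w0 [ 0.6296  0.0064 -0.0229  0.0309] res [ 0.0002 -0.0006 -0.0007  0.0005  0.0011  0.0004 -0.0016  0.0006]
now b,w [-0.0038  0.0014] hold+.5 [-0.003  0.001] +1 [-0.003  0.001] u_last 0.629689517152219
```

```bash
python3 -c "
from workcell import workorder
print(workorder.job_done())"
```

```text
the job is handed in; nothing more can be done
None
```

The bone is weighed and the job handed in at 21.5 s. By camera, the pointer had been on the band for about 8.9 s, and the beam was practically still at about -0.004 rad with the grip held; the judge's verdict was not shown.

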